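# Nest the assembly tubs and gather the leftover cell links

### The arm

A 6-joint arm with a two-finger parallel gripper is mounted at the origin on the work surface. World frame = base frame: x ahead of the robot, y to its left, z up, the work surface at z = 0. Lengths are in mm, angles in rad, forces in N, time in s.
With the tool pointing down it reaches from about 275 to 750 mm from the base axis. Payload 10.2 kg.
Tool frame: the origin (TCP) lies between the finger pads; the fingertips stand 8 mm ahead of it and the grasp point (between the pads) lies 11 mm behind it; z points along the fingers, y is the line along which they close (so a half turn about z gives the same grasp; the last joint's range is limited). The gripper opens to 85 mm and grips with 20 to 120 N. Pads are 22 mm wide; open, the fingers measure 114 mm over their backs; the gripper's body (76 mm by 85 mm) begins 54 mm behind the grasp point. The pads swing forward as they close: fully open they stand 13 mm farther back than shut.
Start: joints at [-1.389, 0.313, 1.498, -0, 1.331, -0.223], TCP at [206.751, -482.581, 216.394] pointing down, gripper open.
Joint ranges: [-2.94, 2.94], [-0.97, 2.17], [0.19, 2.56], [-1.23, 4.37], [0.02, 3.11], [-2.88, 2.88]. Speed limits (rad/s): [2.39, 2.39, 3.01, 3.14, 3.14, 3.14].

### API

Orientations are given as a unit quaternion [w, x, y, z].
In Python, from rig import * gives the robot as it stands.
- The arm moves only by the shell command python3 -m handwheel 'ROWS' [FORCE]. ROWS is JSON, a list that holds one entry, the list of rows, each a list of 7 numbers: the shift along the world's x, y, z in mm, then the turn, a rotation vector about the world's x, y, z in degrees, then the opening, from -1 (shut) to 1 (fully open). A call has 1 to 8 rows; each row shifts and turns the commanded pose from where the row before left it; what a row does not reach is not made up. A row lasts 1/8 s, in which the tool goes at most 62.5 mm and 10.7 degrees, less where a joint would pass 70% of its speed; a pose out of reach is approached as far as the arm can. A call is refused whole if a number of a shift passes 62.5 or a number of a turn 10.7, either way. A call with a gripper value outside its range is refused whole. The fingers move at their own pace and stop on an object; FORCE is the grip in N (left out, the last holds). Time passes only in rows, so rows that do not move let the fingers close. It gives the time, the measured TCP pose, the force, the opening and the grip force at its end, in the units of the state.
- sense(): the state, without advancing time (a new reading comes with each control period).
- capture(name): name is "scene" or "top" or "wrist"; returns a dict with "image" (480x640x3 uint8, red, green, blue), "fx", "fy", "cx", "cy" (pixels), "dist_coeffs" ([k1, k2, p1, p2, k3] as OpenCV has them; the pictures are not rectified), "rvec" (rotation vector, rad) and "tvec" (3), from world to camera coordinates, as OpenCV has them; the wrist camera has in their place "hand_eye" (4x4, takes a point from camera to tool coordinates, whose origin is the TCP and whose axes are the flange's). Camera axes: x right, y down, z forward; pixel columns grow to the right and rows downward; lengths in mm; the calibration is good to about 2 mm. A picture is of the moment at which its call begins: read the wrist's pose just before it. There is no depth.
- finish_job(): hands the job in; it is judged then, once.
The state is a dict: "time_s": time; "joints": joint angles; "dq": joint speeds; "tau": joint torques, N m; "eef_pos": TCP position; "ee_rot": TCP orientation; "force": force on the tool from outside, world axes, zero at the start; "wrist_torque": the same for the moment, N m; "grip_width": opening from 0.0 (shut) to 1.0 (fully open); "grip_force": force on a finger pad.
Only numpy, scipy, OpenCV 4.12 (cv2) and the standard library are available. Lean on these libraries where they do the work, as an engineer would, in place of code of your own. Each camera call takes 0.05 s, during which the arm holds its last target. There are 200 camera calls.

### The job

Pack up the battery bench: leave the largest grey tub standing on the bench and nest the other three in it in size order, each standing level on the floor of the next larger one. Then take every leftover copper link from the black pocket tray and put it inside the smallest tub. Leave the screwdriver, pliers, tape and carton alone.

Things in the scene. Friction and masses are not known exactly. Their poses are not given: they have to be found in the camera images.
- tub_1: Grey plastic tub, largest of 4: outer diameter 176 at rim, 170 at foot, 60 tall, wall 3.5, floor 4. Origin: centre of underside, z up. Upright grip tab on the rim on its own +x side: centred 89.5 from the axis, 10 thick radially, 20 wide, top 24 above the rim; pinch its thickness from above. Loose.
- tub_2: Grey plastic tub, second largest of 4: outer diameter 148 at rim, 142 at foot, 60 tall, wall 3.5, floor 4. Origin: centre of underside, z up. Upright grip tab on the rim on its own +x side: centred 75.5 from the axis, 10 thick radially, 20 wide, top 24 above the rim; pinch its thickness from above. Loose. Nested, it has 10 play all round; keep its tab clear of the outer tubs' tabs.
- tub_3: Grey plastic tub, second smallest of 4: outer diameter 120 at rim, 114 at foot, 60 tall, wall 3.5, floor 4. Origin: centre of underside, z up. Upright grip tab on the rim on its own +x side: centred 61.5 from the axis, 10 thick radially, 20 wide, top 24 above the rim; pinch its thickness from above. Loose. Nested, it has 10 play all round; keep its tab clear of the outer tubs' tabs.
- tub_4: Grey plastic tub, smallest of 4: outer diameter 92 at rim, 86 at foot, 60 tall, wall 3.5, floor 4. Origin: centre of underside, z up. Upright grip tab on the rim on its own +x side: centred 47.5 from the axis, 10 thick radially, 20 wide, top 24 above the rim; pinch its thickness from above. Loose. Nested, it has 10 play all round; keep its tab clear of the outer tubs' tabs.
- tray: Fixed black pocket tray 150 (its x) x 170 (its y) x 9 tall, origin at the centre of its underside. Six pockets 63 x 21, 4 deep, long side along its x, at x = -36 and +36, y = -55, 0 and +55; pocket floors are 5 above the bench. The copper links lie in some of them.
- link_1: Copper cell link, a bar 60 (its x) x 18 (its y) x 12 tall, about 0.13 kg, origin at the centre of its underside; lies in a tray pocket at the start, standing 8 proud of the tray. Four or five of the six links are present; the others are absent (None).
- link_2: Copper cell link, a bar 60 (its x) x 18 (its y) x 12 tall, about 0.13 kg, origin at the centre of its underside; lies in a tray pocket at the start, standing 8 proud of the tray. Four or five of the six links are present; the others are absent (None).
- link_3: Copper cell link, a bar 60 (its x) x 18 (its y) x 12 tall, about 0.13 kg, origin at the centre of its underside; lies in a tray pocket at the start, standing 8 proud of the tray. Four or five of the six links are present; the others are absent (None).
- link_4: Copper cell link, a bar 60 (its x) x 18 (its y) x 12 tall, about 0.13 kg, origin at the centre of its underside; lies in a tray pocket at the start, standing 8 proud of the tray. Four or five of the six links are present; the others are absent (None).
- link_5: Copper cell link, a bar 60 (its x) x 18 (its y) x 12 tall, about 0.13 kg, origin at the centre of its underside; lies in a tray pocket at the start, standing 8 proud of the tray. Four or five of the six links are present; the others are absent (None).
- link_6: Copper cell link, a bar 60 (its x) x 18 (its y) x 12 tall, about 0.13 kg, origin at the centre of its underside; lies in a tray pocket at the start, standing 8 proud of the tray. Four or five of the six links are present; the others are absent (None).
- screwdriver: Bystander: screwdriver lying on the bench, 190 long, loose; leave alone. Origin near the centre of its underside.
- tape: Bystander: roll of tape lying flat, 100 across, 25 tall, loose; leave alone. Origin near the centre of its underside.
- pliers: Bystander: small pliers with red handles, lying, about 120 long, loose; leave alone. Origin near the centre of its underside.
- carton: Bystander: closed cardboard carton 100 x 160 x 70 tall, loose; leave alone. Origin near the centre of its underside.
Mind the look-alikes: they are no part of the job. What is shaped like the tub_1 but pink is not meant.

How it is judged (in metres and radians):
On the way, in this order (a step that is already met when the one before it is completed fails the run):
1. the four tubs are nested in size order, all upright, before the last of the links is put in (angle between tub_1's own z axis and vertical below 0.1 rad and height (world z) of tub_1 between -0.005 and 0.006 m and horizontal distance between tub_2 and tub_1 below 0.018 m and z of tub_2 in the frame of tub_1 between -0.003 and 0.012 m and angle between each of tub_2, tub_3, tub_4's own z axis and vertical below 0.15 rad and horizontal distance between tub_3 and tub_2 below 0.018 m and z of tub_3 in the frame of tub_2 between -0.003 and 0.012 m and horizontal distance between tub_4 and tub_3 below 0.018 m and z of tub_4 in the frame of tub_3 between -0.003 and 0.012 m), for 0.3 s.
2. every link present lies inside the smallest tub (horizontal distance between each of link_1, link_2, link_3, link_4, link_5, link_6 and tub_4 below 0.046 m and z of link_1 in the frame of tub_4 between -0.004 and 0.062 m and z of link_2 in the frame of tub_4 between -0.004 and 0.062 m and z of link_3 in the frame of tub_4 between -0.004 and 0.062 m and z of link_4 in the frame of tub_4 between -0.004 and 0.062 m and z of link_5 in the frame of tub_4 between -0.004 and 0.062 m and z of link_6 in the frame of tub_4 between -0.004 and 0.062 m), for 0.3 s.
At the end, for the whole second after the job is handed in: Largest tub upright on the bench; each other tub stands in the next larger: centres within 18 mm, underside at most 12 mm above that tub's underside, tilt under 0.15 rad; every link present inside the smallest tub (origin within 46 mm of its axis, at most 62 mm above its underside); all at rest (all of step 1 and all of step 2 and linear speed of each of tub_1, tub_2, tub_3, tub_4, link_1, link_2, link_3, link_4, link_5, link_6 below 0.03 m/s); the robot touches nothing.
It fails at once if screwdriver: moved more than 40 mm (distance of screwdriver from where it was at the start of the episode above 0.04 m).
It fails at once if tape: moved more than 40 mm (distance of tape from where it was at the start of the episode above 0.04 m).
It fails at once if pliers: moved more than 40 mm (distance of pliers from where it was at the start of the episode above 0.04 m).
It fails at once if carton: moved more than 40 mm (distance of carton from where it was at the start of the episode above 0.04 m).
Of link_1, link_2, link_3, link_4, link_5, link_6 only 4 to 5 are there at a start; the rules pass over those that are not, and their reading is None.
At some moment in a run one of tub_1, tub_2, tub_3, tub_4 may be knocked a few centimetres aside while the robot is not near it.
It also fails if it takes over 208 s, if anything falls off the work surface, if the arm or the gripper's body presses on something with over 40 N, if the wrist force passes 120 N, or if a joint passes its speed limit or range.

## Working session

There is one attempt and no reset: what is moved stays moved. The work goes in short steps, Python scripts to look and compute and a shell command to move; the robot and the scene stay as the last step left them, time stands still between calls to the robot, and variables do not carry over. Pictures are saved under pics/ and viewed, at most 14 in all, crops included, and the job is handed in when it is done.

```bash
mkdir -p pics; ls; cat > h.py <<'E'
from rig import *
import numpy as np, cv2
from scipy.spatial.transform import Rotation as R
def cam(name):
    if name=='wrist':
        s=sense(); c=capture(name); q=s['ee_rot']
        T=np.eye(4); T[:3,:3]=R.from_quat([q[1],q[2],q[3],q[0]]).as_matrix(); T[:3,3]=s['eef_pos']
        M=T@np.array(c['hand_eye']); c['Rw']=M[:3,:3]; c['o']=M[:3,3]
    else:
        c=capture(name); r=cv2.Rodrigues(np.array(c['rvec'],float))[0]; c['Rw']=r.T; c['o']=-r.T@np.array(c['tvec'],float).ravel()
    c['K']=np.array([[c['fx'],0,c['cx']],[0,c['fy'],c['cy']],[0,0,1.]]); c['d']=np.array(c['dist_coeffs'],float)
    return c
def rays(c,uv):
    p=cv2.undistortPoints(np.array(uv,float).reshape(-1,1,2),c['K'],c['d']).reshape(-1,2)
    return np.c_[p,np.ones(len(p))]@c['Rw'].T
def onz(c,uv,z):
    d=rays(c,uv); return c['o']+d*((z-c['o'][2])/d[:,2])[:,None]
def proj(c,P):
    P=(np.array(P,float).reshape(-1,3)-c['o'])@c['Rw']
    return cv2.projectPoints(P,np.zeros(3),np.zeros(3),c['K'],c['d'])[0].reshape(-1,2)
def tri(cs,uvs):
    A=np.zeros((3,3));b=np.zeros(3)
    for c,uv in zip(cs,uvs):
        d=rays(c,[uv])[0]; d/=np.linalg.norm(d); Q=np.eye(3)-np.outer(d,d); A+=Q;b+=Q@c['o']
    return np.linalg.solve(A,b)
def save(c,n,crop=None,s=1):
    im=c['image'][...,::-1]
    if crop: x,y,w,h=crop; im=im[y:y+h,x:x+w]
    cv2.imwrite('pics/'+n+'.png',cv2.resize(im,None,fx=s,fy=s,interpolation=cv2.INTER_CUBIC))
E
python3 - <<'E'
from h import *
for n in('scene','top'):
    c=cam(n); save(c,n); print(n,c['o'].round(),c['fx'],c['Rw'].round(2).tolist())
print(sense())
E
```

```text
pics
scene [1293.  441.  717.] 443.87780699148914 [[-0.48, 0.55, -0.68], [0.87, 0.28, -0.39], [-0.02, -0.79, -0.62]]
top [ 362.   20. 1198.] 541.2487879083486 [[-0.02, -0.99, 0.15], [-1.0, 0.01, -0.02], [0.01, -0.15, -0.99]]
{'time_s': 0.1, 'joints': array([-1.38939850e+00,  3.13369319e-01,  1.49831951e+00,  1.77946241e-06,
        1.33103047e+00, -2.23413829e-01]), 'dq': array([ 3.81293983e-04, -2.10446953e-03, -3.97686468e-03, -1.10012281e-03,
        4.68786059e-05,  5.33113378e-04]), 'tau': array([ 2.58437234e-03, -4.12900078e+01, -2.60144252e+01, -1.83578290e-04,
        2.99321713e-03,  1.55252553e-05]), 'eef_pos': array([ 206.70739727, -482.33444663,  215.92063315]), 'ee_rot': array([-5.63185105e-04,  9.79585665e-01,  2.01026387e-01,  1.26974842e-05]), 'force': array([-0.84489511,  1.15912703, -0.60836434]), 'wrist_torque': array([ 0.03487641, -0.0342626 , -0.00136561]), 'grip_force': 0.0, 'grip_width': 1.0048451438646433}
```

View pics/top.png

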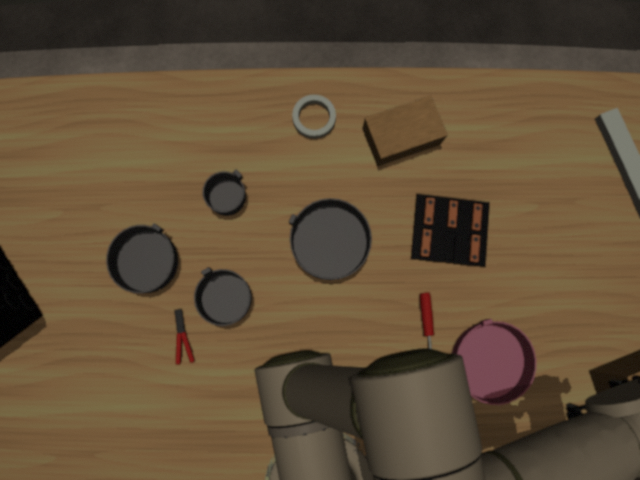

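View pics/scene.png

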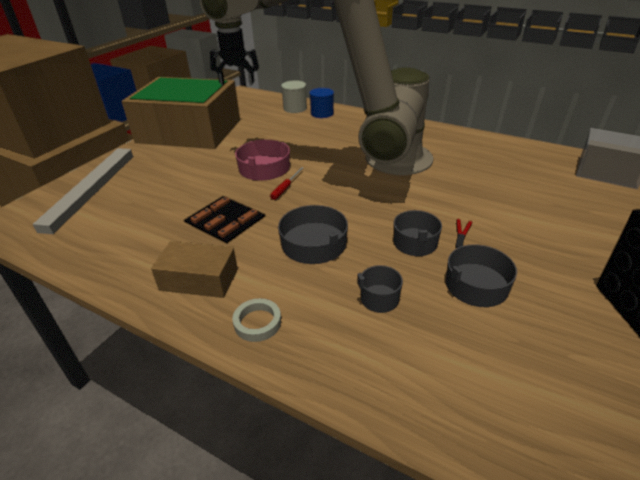

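The largest grey tub is at top px (331,241), with the others at (144,260), (224,298) and (226,194). The look-alike is the pink tub at (495,362). The five links are at (429,211), (453,213), (477,216), (427,243) and (475,248). Next is a close crop.

```bash
python3 - <<'E'
from h import *
t=cam('top'); s=cam('scene')
a=cv2.resize(t['image'][150:340,95:385],None,fx=2.7,fy=2.7,interpolation=cv2.INTER_CUBIC)
cv2.imwrite('pics/ct.png',np.clip(a[...,::-1]*2.0,0,255).astype(np.uint8))
a=cv2.resize(s['image'][195:320,265:530],None,fx=3,fy=3,interpolation=cv2.INTER_CUBIC)
cv2.imwrite('pics/cs.png',np.clip(a[...,::-1]*2.0,0,255).astype(np.uint8))
E
```

```text
(no output)
```

View pics/ct.png

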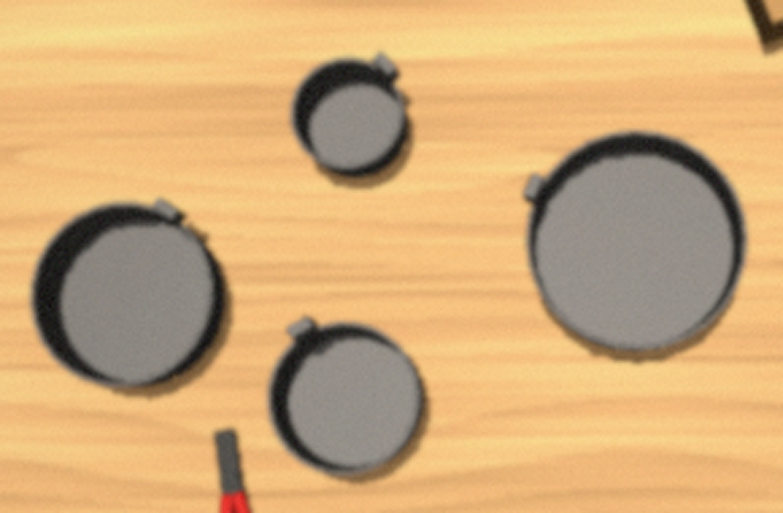

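View pics/cs.png

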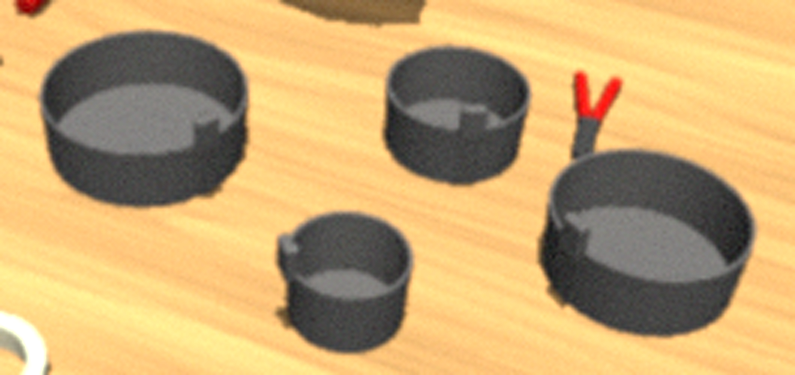

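The four grey tubs are clear and their tab tops are visible in both crops. Tub_4's is at (386,66) in the top crop and (288,242) in the scene crop. Next I fit the rims and triangulate the tabs.

```bash
cat >> h.py <<'E'
from scipy.optimize import least_squares
def greymask(im,rel=0.3):
    f=cv2.GaussianBlur(im,(3,3),0).astype(float); mx=f.max(2); mn=f.min(2)
    return ((mx-mn)<rel*mx+4).astype(np.uint8)
def circ(P,r):
    f=lambda p:np.hypot(P[:,0]-p[0],P[:,1]-p[1])-r
    s=least_squares(f,P.mean(0)[:2],loss='soft_l1',f_scale=1.); return s.x,np.median(abs(f(s.x)))
def tubtop(c,seed,r,z=60):
    m=greymask(c['image']); n,l=cv2.connectedComponents(m)
    k=l[seed[1],seed[0]]; cn=max(cv2.findContours((l==k).astype(np.uint8),0,1)[0],key=len).reshape(-1,2)
    P=onz(c,cn,z); ctr=onz(c,[seed],z)[0]
    for _ in range(4):
        v=P[:,:2]-ctr[:2]; w=ctr[:2]-c['o'][:2]; w=w/np.linalg.norm(w)
        rr=np.linalg.norm(v,axis=1)
        sel=(v@w>0.1*r)&(rr<r+9)
        x,res=circ(P[sel],r); ctr=np.r_[x,z]
    return x,res,len(cn)
E
python3 - <<'E'
from h import *
t=cam('top'); s=cam('scene')
T=lambda a:(a[0]/2.7+95,a[1]/2.7+150); S=lambda a:(a[0]/3+265,a[1]/3+195)
D={1:((331,241),88,(535,185),(207,124)),2:((144,260),74,(169,209),(573,227)),3:((224,298),60,(301,326),(474,112)),4:((226,194),46,(386,66),(288,241))}
for k,(sd,r,a,b) in D.items():
    x,res,n=tubtop(t,sd,r); p=tri([t,s],[T(a),S(b)]); q=onz(t,[T(a)],84)[0]
    e=proj(t,[p])[0]-T(a)
    for tb in(p,q): print(k,x.round(1),round(res,2),n,'tab',tb.round(1),'dist',np.linalg.norm(tb[:2]-x).round(1),'ang',np.degrees(np.arctan2(*(tb[:2]-x)[::-1])).round(1))
P=[(429,211),(453,213),(477,216),(427,243),(475,248)]
# links by colour
h=cv2.cvtColor(t['image'],cv2.COLOR_RGB2HSV); im=t['image'].astype(int)
x0,y0,x1,y1=412,192,492,268
sub=im[y0:y1,x0:x1]; m=((sub[...,0]-sub[...,2]>45)).astype(np.uint8)
n,l,st,ce=cv2.connectedComponentsWithStats(m)
for i in range(1,n):
    if st[i,4]>40: print(st[i],ce[i].round(1)+[x0,y0],onz(t,[ce[i]+[x0,y0]],17)[0].round(1))
E
```

```text
1 [525.4 -25.9] 0.92 235 tab [567.9  50.7  77. ] dist 87.6 ang 61.0
1 [525.4 -25.9] 0.92 235 tab [566.6  50.5  84. ] dist 86.7 ang 61.6
2 [489.3 378.2] 0.7 199 tab [553.7 336.9  76.7] dist 76.5 ang -32.7
2 [489.3 378.2] 0.7 199 tab [552.2 335.8  84. ] dist 75.9 ang -34.0
3 [406.2 200.8] 0.77 165 tab [460.3 231.4  78.8] dist 62.2 ang 29.5
3 [406.2 200.8] 0.77 165 tab [459.7 231.   84. ] dist 61.4 ang 29.4
4 [632.9 199.4] 0.84 126 tab [664.4 166.5  81.6] dist 45.5 ang -46.2
4 [632.9 199.4] 0.84 126 tab [663.5 166.7  84. ] dist 44.7 ang -46.9
[  0   0  80  76 742] [466.6 212.2] [ 588.3 -337.8   17. ]
[ 12   6  10  26 180] [428.8 210.8] [ 592.3 -251.6   17. ]
[ 36   9  10  26 170] [452.4 213.6] [ 585.2 -305.    17. ]
[ 60  12  10  26 178] [476.6 216.5] [ 578.  -360.3   17. ]
[  9  37  10  27 185] [425.5 242.2] [ 521.4 -240.7   17. ]
[ 58  43  10  27 186] [474.7 248.1] [ 506.5 -351.6   17. ]
[  0  68  68   8 289] [435.  264.8] [ 470.8 -259.7   17. ]
```

```bash
python3 -m handwheel '[[[22,52,0,0,0,4,-0.1],[22,52,0,0,0,4,-0.1],[22,52,0,0,0,4,-0.1],[22,52,0,0,0,4,-0.1],[22,52,0,0,0,4,-0.1],[22,52,0,0,0,4,-0.1],[22,52,0,0,0,4,-0.1],[22,52,0,0,0,4,-0.1]]]' 80
python3 -m handwheel '[[[21,50,0,0,0,1,-0.1],[21,50,0,0,0,0,-0.1],[21,50,0,0,0,0,-0.1],[21,50,0,0,0,0,-0.1],[21,50,0,0,0,0,-0.1],[21,50,0,0,0,0,-0.1],[21,50,0,0,0,0,-0.1],[0,0,0,0,0,0,-0.1]]]'
python3 - <<'E'
from h import *
c=cam('wrist'); save(c,'w1'); s=sense(); print(s['eef_pos'],s['grip_width'],c['o'],c['Rw'].round(2).tolist(),c['fx'])
t=cam('top'); save(t,'t2')
E
```

```text
time_s: 1.3
eef_pos: [383.2, -64.8, 216.7]
ee_rot: [0.0, 0.886, 0.464, 0.0]
force: [1.3, -0.4, -0.2]
grip_width: 0.45
grip_force: 0.0
time_s: 2.3
eef_pos: [529.8, 286.0, 215.1]
ee_rot: [-0.0, 0.881, 0.472, -0.001]
force: [-0.6, -1.0, -1.0]
grip_width: 0.453
grip_force: 0.0
[529.57858348 284.365042   215.47011489] 0.4429350213942586 [567.3904662  342.52281401 373.01946576] [[0.83, -0.53, -0.15], [-0.55, -0.8, -0.23], [-0.0, 0.27, -0.96]] 407.90320321007346
```

View pics/w1.png

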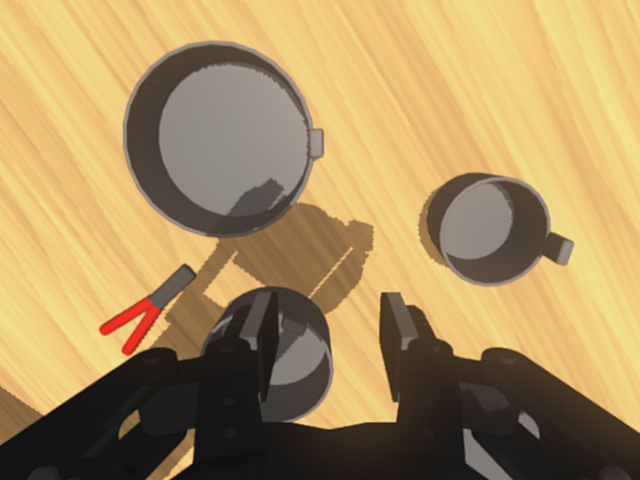

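The wrist image shows tub_2 with its tab at about (317,142), tub_4 with its tab top at about (566,250), and tub_3 under the fingers.

```bash
python3 - <<'E'
from h import *
c=cam('wrist'); t=cam('top')
print(sense()['eef_pos'])
for k,uv,tv in((2,(317,142),(157.6,227.4)),(4,(566,250),(238,174.4))):
    print(k,onz(c,[uv],84)[0].round(1), tri([c,t],[uv,tv]).round(1))
print(onz(c,[(125,137),(219,42),(308,120),(215,235)],60).round(1), onz(c,[(440,235),(548,225),(495,178),(487,285)],60).round(1))
for k,sd,r in((1,(331,241),88),(2,(144,260),74),(3,(224,298),60),(4,(226,194),46)): print(k,tubtop(t,sd,r))
E
```

```text
[529.61498368 282.55967856 216.57259291]
2 [554.8 336.2  84. ] [553.8 336.7  78.7]
4 [668.8 165.8  84. ] [665.8 166.8  85.4]
[[434.6 421.8  60. ]
 [535.1 434.1  60. ]
 [557.3 352.9  60. ]
 [445.3 321.4  60. ]] [[595.1 221.5  60. ]
 [673.4 179.5  60. ]
 [654.  237.3  60. ]
 [607.1 161.6  60. ]]
1 (array([525.37296817, -26.05830485]), np.float64(0.7981689143423978), 236)h.py:36: RuntimeWarning: Mean of empty slice.
  s=least_squares(f,P.mean(0)[:2],loss='soft_l1',f_scale=1.); return s.x,np.median(abs(f(s.x)))
  ret = um.true_divide(
Traceback (most recent call last):
  File "h.py", line 45, in tubtop
    x,res=circ(P[sel],r); ctr=np.r_[x,z]
          ~~~~^^^^^^^^^^
  File "h.py", line 36, in circ
    s=least_squares(f,P.mean(0)[:2],loss='soft_l1',f_scale=1.); return s.x,np.median(abs(f(s.x)))
ValueError: Initial guess is outside of provided bounds
```

```bash
python3 -m handwheel '[[[12,27,-30,0,0,0,-0.1],[12,27,-30,0,0,0,-0.1],[0,0,-40,0,0,0,-0.1],[0,0,-30,0,0,0,-0.1],[0,0,-12,0,0,0,-0.1],[0,0,0,0,0,0,-0.1],[0,0,0,0,0,0,-1],[0,0,0,0,0,0,-1]]]' 80
python3 -m handwheel '[[[0,0,0,0,0,0,-1],[0,0,0,0,0,0,-1],[0,0,0,0,0,0,-1],[0,0,0,0,0,0,-1],[0,0,10,0,0,0,-1],[0,0,10,0,0,0,-1],[0,0,10,0,0,0,-1],[0,0,0,0,0,0,-1]]]'
python3 - <<'E'
from h import *
c=cam('wrist'); save(c,'w2'); print(sense()['eef_pos'],sense()['ee_rot'],sense()['force'])
E
```

```text
time_s: 3.5
eef_pos: [554.2, 337.5, 75.6]
ee_rot: [0.0, 0.882, 0.471, 0.001]
force: [-0.2, -0.8, 0.4]
grip_width: 0.029
grip_force: 0.0
time_s: 4.5
eef_pos: [554.2, 337.6, 105.6]
ee_rot: [0.0, 0.882, 0.471, 0.001]
force: [0.1, 0.5, 0.1]
grip_width: 0.001
grip_force: 0.0
[553.89451514 337.47675812 104.8785758 ] [3.74653811e-05 8.82156811e-01 4.70955617e-01 4.07783257e-04] [-0.17442865 -0.55395483  0.36777656]
```

View pics/w2.png

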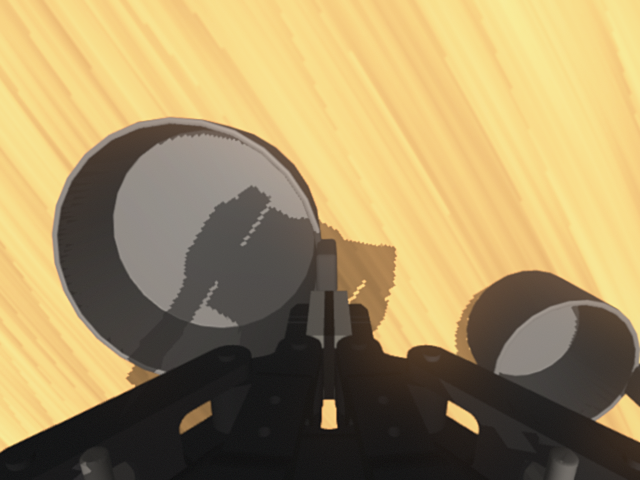

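The fingers closed on nothing. In the image the tab, at about (326,250), is ahead of the fingers. I'll measure where it is now.

```bash
python3 - <<'E'
from h import *
c=cam('wrist'); t=cam('top'); save(t,'t3',(95,150,290,190),2.7)
s=sense(); print(s['eef_pos'])
print(onz(c,[(326,242),(326,258)],84).round(1)); 
print('rim',onz(c,[(53,225),(170,119),(318,225)],60).round(1))
# where do the tool frame points show?
Rm=R.from_quat(np.r_[s['ee_rot'][1:],s['ee_rot'][0]]).as_matrix()
print(proj(c,[s['eef_pos'],s['eef_pos']+Rm@[0,0,8],s['eef_pos']+Rm@[11,0,8],s['eef_pos']+Rm@[-11,0,8]]).round(0))
print(c['hand_eye'])
E
```

```text
[553.54589017 337.33068047 104.05031775]
[[562.4 352.6  84. ]
 [558.2 346.2  84. ]]
rim [[443.2 435.4  60. ]
 [530.1 440.6  60. ]
 [560.2 356.8  60. ]]
[[328. 295.]
 [328. 288.]
 [328. 264.]
 [328. 311.]]
[[ 9.86230807e-04 -9.62764542e-01 -2.70339536e-01  6.77388116e+01]
 [ 9.99999514e-01  9.51633255e-04  2.59050429e-04 -1.65579136e-01]
 [ 7.85952486e-06 -2.70339660e-01  9.62765012e-01 -1.57990657e+02]
 [ 0.00000000e+00  0.00000000e+00  0.00000000e+00  1.00000000e+00]]
```

View pics/t3.png

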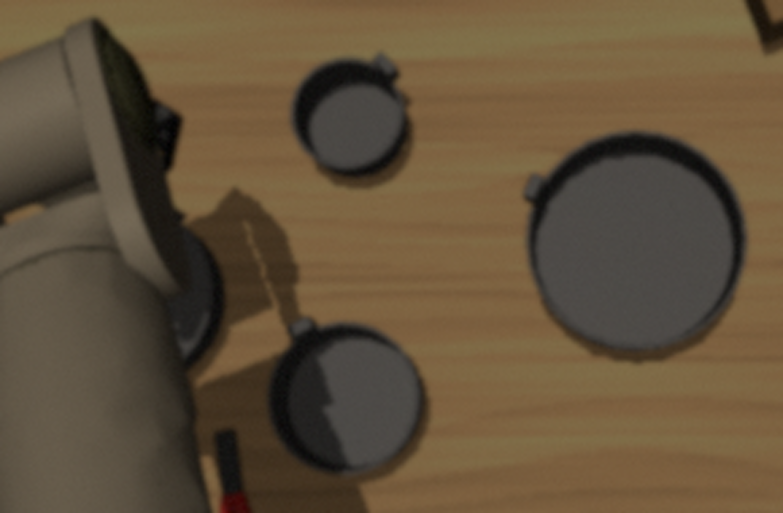

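Tub_2 is no longer where it was, probably because of the announced knock. The other tubs are unchanged. I'll back off and remeasure.

```bash
python3 -m handwheel '[[[-12,-18,40,0,0,0,-0.1],[-12,-18,40,0,0,0,-0.1],[-6,-9,20,0,0,0,-0.1],[0,0,0,0,0,0,-0.1],[0,0,0,0,0,0,-0.1]]]' 80
python3 - <<'E'
from h import *
s=sense();c=cam('wrist'); save(c,'w3',(0,0,480,320),1.6); print(s['eef_pos'])
E
```

```text
time_s: 5.28
eef_pos: [523.4, 292.6, 202.5]
ee_rot: [-0.0, 0.882, 0.471, -0.001]
force: [0.6, 0.3, 0.2]
grip_width: 0.452
grip_force: 0.0
[523.43765549 292.58520908 202.51087823]
```

View pics/w3.png

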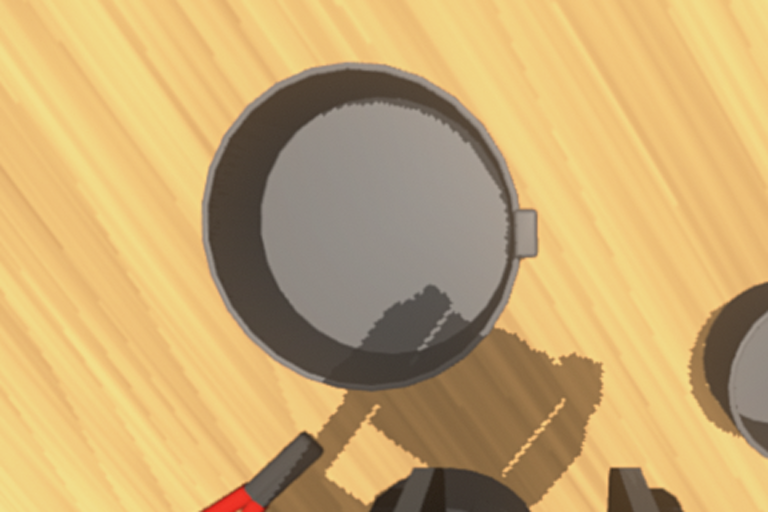

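Tub_2 is clear at crop px (360,225), with its tab top centred at (526,233).

```bash
cat >> h.py <<'E'
def wtub(c,rimpx,tabpx,r,zr=60,zt=84):
    "centre from rim pixels, tab from pixel"
    x,e=circ(onz(c,rimpx,zr),r); p=onz(c,[tabpx],zt)[0]; v=p[:2]-x
    print('centre',x.round(1),'res',round(e,2),'tab',p.round(1),'dist',np.hypot(*v).round(1),'ang',np.degrees(np.arctan2(v[1],v[0])).round(1))
E
python3 - <<'E'
from h import *
c=cam('wrist'); 
wtub(c,np.array([(204,215),(355,63),(370,389),(240,110),(440,85),(250,325)])/1.6,np.array([526,233])/1.6,74)
E
```

```text
centre [492.5 379.6] res 1.23 tab [554.2 339.3  84. ] dist 73.7 ang -33.1
```

```bash
python3 -m handwheel '[[[10,15,-30,0,0,0,-0.1],[10,15,-30,0,0,0,-0.1],[10,16,-40,0,0,0,-0.1],[0,0,-20,0,0,0,-0.1],[0,0,-7,0,0,0,-0.1],[0,0,0,0,0,0,-0.1]]]' 80
python3 - <<'E'
from h import *
s=sense();c=cam('wrist'); 
a=c['image'][190:430,160:500]; a=cv2.resize(a,None,fx=2.3,fy=2.3,interpolation=cv2.INTER_CUBIC)
cv2.imwrite('pics/w4.png',np.clip(a[...,::-1]*1.5,0,255).astype(np.uint8)); print(s['eef_pos'],s['force'],s['grip_width'])
Rm=R.from_quat(np.r_[s['ee_rot'][1:],s['ee_rot'][0]]).as_matrix()
w=s['grip_width']*42.5
print([(proj(c,[s['eef_pos']+Rm@np.array(v)])[0]-[160,190])*2.3 for v in([0,0,0],[11,w,8],[11,-w,8],[-11,w,8])])
E
```

```text
time_s: 6.12
eef_pos: [553.7, 338.4, 77.2]
ee_rot: [-0.0, 0.882, 0.471, -0.0]
force: [-0.1, 0.6, 1.6]
grip_width: 0.451
grip_force: 0.0
[553.69867145 338.42464544  77.20167578] [-0.05894714  0.62454159  1.58516411] 0.4509376604517491
[array([388.45381231, 242.26422174]), array([491.02848767, 170.81031647]), array([285.95798276, 170.61947128]), array([487.33238014, 278.37194445])]
```

View pics/w4.png

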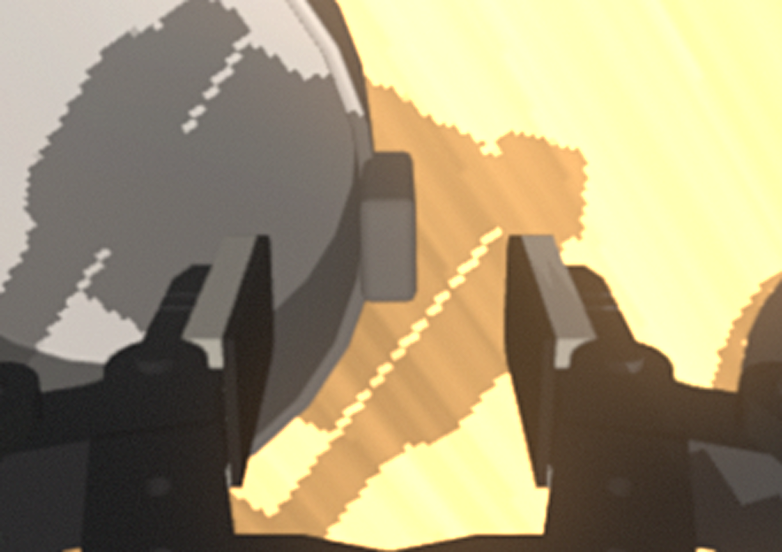

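The tab is centred between the pads laterally. Their tips look about 20 mm nearer the camera than the tab top, so they closed above it. I'll go 20 mm lower and close.

```bash
python3 -m handwheel '[[[0,0,-10,0,0,0,-0.1],[0,0,-10,0,0,0,-0.1],[0,0,0,0,0,0,-0.1],[0,0,0,0,0,0,-1],[0,0,0,0,0,0,-1],[0,0,0,0,0,0,-1],[0,0,0,0,0,0,-1],[0,0,0,0,0,0,-1]]]' 80; python3 -c "
from h import *
c=cam('wrist'); save(c,'w5',(140,170,380,280),1.5);print(sense()['force'],sense()['grip_force'])"
```

```text
time_s: 7.18
eef_pos: [554.1, 338.5, 58.0]
ee_rot: [0.0, 0.882, 0.471, 0.001]
force: [-0.4, -0.8, 5.5]
grip_width: 0.084
grip_force: 80.0
[-1.81078667 -0.06989317  5.11339892] 79.9517011642456
```

View pics/w5.png

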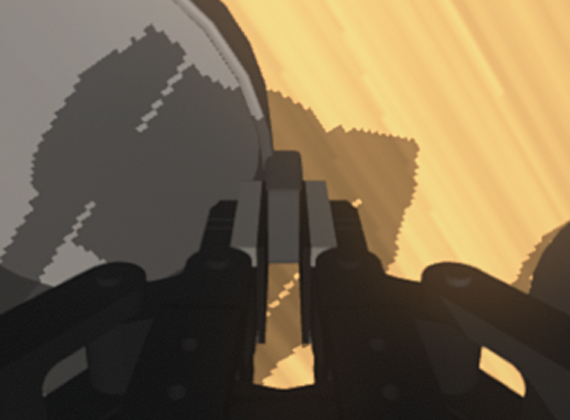

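The grip engages only about the top 4–5 mm of the tab, so I'll regrip 13 mm deeper.

```bash
python3 -m handwheel '[[[0,0,0,0,0,0,-0.1],[0,0,0,0,0,0,-0.1],[0,0,-7,0,0,0,-0.1],[0,0,-6,0,0,0,-0.1],[0,0,0,0,0,0,-1],[0,0,0,0,0,0,-1],[0,0,0,0,0,0,-1],[0,0,0,0,0,0,-1]]]' 90; python3 -m handwheel '[[[0,0,15,0,0,0,-1],[0,0,30,0,0,0,-1],[0,0,30,0,0,0,-1],[0,0,30,0,0,0,-1],[0,0,0,0,0,0,-1],[0,0,0,0,0,0,-1]]]'
python3 -c "
from h import *
s=sense();print(s['force'],s['wrist_torque'],s['grip_force'])
t=cam('scene'); a=t['image'][150:320,270:560]; a=cv2.resize(a,None,fx=2,fy=2)
cv2.imwrite('pics/s6.png',np.clip(a[...,::-1]*1.8,0,255).astype(np.uint8))"
```

```text
time_s: 8.22
eef_pos: [553.9, 338.4, 44.8]
ee_rot: [0.0, 0.882, 0.471, 0.0]
force: [0.2, -1.2, 3.2]
grip_width: 0.095
grip_force: 90.1
time_s: 8.98
eef_pos: [553.2, 338.2, 148.2]
ee_rot: [-0.0, 0.882, 0.471, -0.001]
force: [-0.2, 0.6, -1.6]
grip_width: 0.098
grip_force: 89.7
[-0.19668748  0.55318453 -1.59648484] [-0.12113065 -0.10924438 -0.04059019] 89.6672648191452
```

View pics/s6.png

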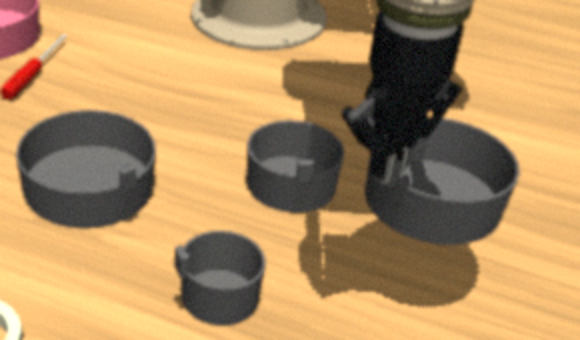

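Tub_2 hangs level and clear of the bench at crop px (445,180). I'll recheck tub_1, then carry.

```bash
python3 -c "
from h import *
t=cam('top')
for k,sd,r in((1,(331,241),88),(3,(224,298),60),(4,(226,194),46)): print(k,tubtop(t,sd,r))"
python3 -m handwheel '[[[4,-50,0,0,0,0,-1],[4,-51,0,0,0,0,-1],[4,-51,0,0,0,0,-1],[4,-51,0,0,0,0,-1],[4,-51,0,0,0,0,-1],[5,-51,0,0,0,0,-1],[5,-51,0,0,0,0,-1],[5,-50,0,0,0,0,-1]]]'
```

```text
1 (array([525.38302364, -26.07319685]), np.float64(0.7791443862265979), 235)
3 (array([405.9065866 , 200.73550486]), np.float64(0.9267758163488189), 166)
4 (array([632.70885289, 199.28577943]), np.float64(0.8621904421908155), 127)
time_s: 10.07
eef_pos: [588.4, -69.2, 148.5]
ee_rot: [-0.001, 0.882, 0.471, -0.0]
force: [0.1, 0.4, -1.7]
grip_width: 0.093
grip_force: 89.8
```

```bash
python3 -m handwheel '[[[0,1,-30,0,0,0,-1],[0,0,-20,0,0,0,-1],[0,0,-15,0,0,0,-1],[0,0,-10,0,0,0,-1],[0,0,-10,0,0,0,-1],[0,0,-8,0,0,0,-1],[0,0,0,0,0,0,-1]]]'; python3 -m handwheel '[[[0,0,-3,0,0,0,-1],[0,0,-2,0,0,0,-1],[0,0,0,0,0,0,-1]]]';python3 -c "
from h import *
t=cam('top');save(t,'t7',(280,190,110,110),5)"
```

```text
time_s: 10.95
eef_pos: [588.6, -66.5, 56.0]
ee_rot: [-0.0, 0.882, 0.471, -0.0]
force: [0.2, 0.1, -1.1]
grip_width: 0.095
grip_force: 89.9
time_s: 11.32
eef_pos: [588.7, -66.6, 51.4]
ee_rot: [-0.0, 0.882, 0.471, -0.0]
force: [-0.4, -0.1, -2.2]
grip_width: 0.095
grip_force: 90.0
```

```bash
python3 -m handwheel '[[[0,0,-2,0,0,0,-1],[0,0,0,0,0,0,-1],[0,0,0,0,0,0,-0.2],[0,0,0,0,0,0,-0.2],[0,0,10,0,0,0,-0.2],[0,0,30,0,0,0,-0.2],[0,0,40,0,0,0,-0.2],[0,0,20,0,0,0,-0.2]]]'; python3 -m handwheel '[[[-16,37,10,0,0,9,-0.2],[-16,37,10,0,0,9,-0.2],[-16,37,10,0,0,9,-0.2],[-16,37,10,0,0,9,-0.2],[-16,37,10,0,0,9,-0.2],[-16,37,10,0,0,9,-0.2],[-16,37,0,0,0,9,-0.2],[0,0,0,0,0,0,-0.2]]]'
```

```text
time_s: 12.38
eef_pos: [589.4, -66.8, 152.5]
ee_rot: [0.001, 0.882, 0.471, 0.001]
force: [-0.4, 0.2, -1.0]
grip_width: 0.398
grip_force: 0.0
time_s: 13.38
eef_pos: [475.9, 194.2, 210.3]
ee_rot: [0.0, 0.504, 0.863, 0.0]
force: [-0.1, -0.7, 0.2]
grip_width: 0.403
grip_force: 0.0
```

```bash
python3 -c "
from h import *
t=cam('top');w=cam('wrist');print(sense()['eef_pos'])
a=cv2.resize(t['image'][190:290,280:380],(400,400),interpolation=cv2.INTER_CUBIC)
a=np.clip(a*2.,0,255).astype(np.uint8)
b=w['image'][0:400,140:540]
cv2.imwrite('pics/m8.png',np.hstack([a,b])[...,::-1])"
```

```text
[476.91267257 192.18940966 209.86476316]
```

View pics/m8.png

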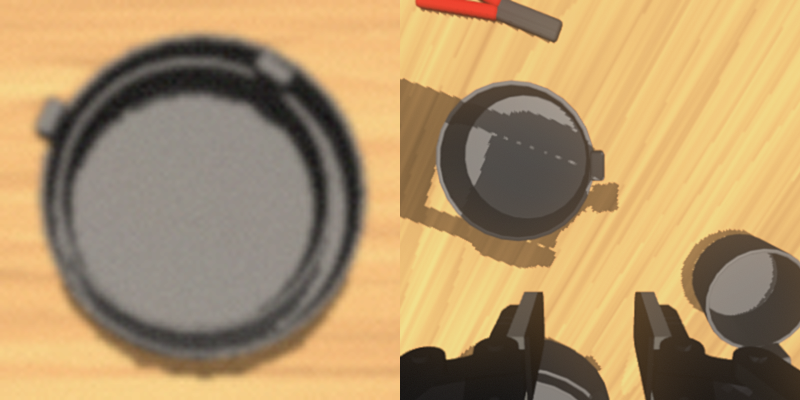

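Left half: tub_2 stands inside tub_1, rim about (50..345, 58..348), nearly concentric, tab at (275,68). Right half: tub_3 has not moved, tab at (597,163).

```bash
python3 - <<'E'
from h import *
w=cam('wrist');t=cam('top');print(sense()['eef_pos'])
o=np.array([140+(-400),0])
wtub(w,np.array([(438,160),(513,82),(515,240),(460,108),(455,210),(590,150)])+o,np.array([597,163])+o,60)
print('t2',circ(onz(t,np.array([(50,200),(345,205),(200,58),(195,348)])/4+[280,190],64),74))
print('t1',circ(onz(t,np.array([(42,200),(365,200),(205,36)])/4+[280,190],60),88))
print('t2tab',onz(t,[np.array([275,68])/4+[280,190]],88))
E
```

```text
[477.18236434 191.56066798 209.52719727]
centre [409.7 201.1] res 0.97 tab [459.6 233.7  84. ] dist 59.6 ang 33.1
t2 (array([521.91413685, -25.25483082]), np.float64(3.9668791968622585))
t1 (array([524.59480352, -28.72230428]), np.float64(2.056371668650172))
t2tab [[588.74151932 -66.29425139  88.        ]]
```

```bash
python3 -m handwheel '[[[-9,20,-30,0,0,0,-0.2],[-8,20,-30,0,0,0,-0.2],[0,0,-40,0,0,0,-0.2],[0,0,-35,0,0,0,-0.2],[0,0,-20,0,0,0,-0.2],[0,0,-10,0,0,0,-0.2],[0,0,0,0,0,0,-0.2]]]'
```

```text
time_s: 14.45
eef_pos: [460.0, 232.0, 44.3]
ee_rot: [-0.0, 0.507, 0.862, -0.0]
force: [1.0, -0.7, 0.4]
grip_width: 0.398
grip_force: 0.0
```

```bash
python3 -m handwheel '[[[0,0,0,0,0,0,-1],[0,0,0,0,0,0,-1],[0,0,0,0,0,0,-1],[0,0,0,0,0,0,-1],[0,0,0,0,0,0,-1]]]'; python3 -m handwheel '[[[0,0,15,0,0,0,-1],[0,0,30,0,0,0,-1],[0,0,30,0,0,0,-1],[0,0,30,0,0,0,-1],[0,0,0,0,0,0,-1],[0,0,0,0,0,0,-1]]]'
```

```text
time_s: 15.08
eef_pos: [460.6, 232.6, 45.6]
ee_rot: [0.001, 0.506, 0.863, 0.001]
force: [0.3, -0.2, 8.0]
grip_width: 0.096
grip_force: 93.2
time_s: 15.82
eef_pos: [459.2, 232.3, 148.7]
ee_rot: [-0.001, 0.506, 0.862, -0.0]
force: [-0.9, 0.6, -1.7]
grip_width: 0.095
grip_force: 92.5
```

```bash
python3 -c "
from h import *
t=cam('top')
for k,sd,r in((1,(331,241),88),(4,(226,194),46)): print(k,tubtop(t,sd,r))"
python3 -m handwheel '[[[24,-45,0,0,0,0,-1],[24,-45,0,0,0,0,-1],[24,-46,0,0,0,0,-1],[24,-46,0,0,0,0,-1],[24,-45,0,0,0,0,-1],[0,0,-20,0,0,0,-1],[0,0,-20,0,0,0,-1],[0,0,0,0,0,0,-1]]]'
```

```text
1 (array([525.49842421, -25.93504316]), np.float64(0.9111954607768737), 235)
4 (array([633.05391436, 199.29750042]), np.float64(0.7793434102959012), 126)
time_s: 16.88
eef_pos: [578.4, 5.6, 107.1]
ee_rot: [-0.002, 0.506, 0.862, -0.001]
force: [0.2, -0.0, -1.3]
grip_width: 0.095
grip_force: 92.6
```

```bash
python3 -m handwheel '[[[0,0,-15,0,0,0,-1],[0,0,-12,0,0,0,-1],[0,0,-10,0,0,0,-1],[0,0,-8,0,0,0,-1],[0,0,-4,0,0,0,-1],[0,0,-3,0,0,0,-1],[0,0,0,0,0,0,-1]]]'
```

```text
time_s: 17.75
eef_pos: [579.8, 5.4, 57.4]
ee_rot: [0.0, 0.506, 0.862, 0.0]
force: [0.4, -0.3, -1.6]
grip_width: 0.089
grip_force: 92.6
```

```bash
python3 -m handwheel '[[[0,0,-1,0,0,0,-1],[0,0,0,0,0,0,-1],[0,0,0,0,0,0,-0.3],[0,0,0,0,0,0,-0.3],[0,0,10,0,0,0,-0.3],[0,0,30,0,0,0,-0.3],[0,0,40,0,0,0,-0.3],[0,0,20,0,0,0,-0.3]]]'; python3 -m handwheel '[[[0,0,30,0,0,-10,-0.2],[7,20,30,0,0,-10,-0.2],[7,20,0,0,0,-10,-0.2],[7,20,0,0,0,-10,-0.2],[7,20,0,0,0,-10,-0.2],[7,20,0,0,0,-10,-0.2],[0,0,0,0,0,-10,-0.2],[0,0,0,0,0,-6,-0.2]]]'; python3 -c "
from h import *
t=cam('top');save(t,'t9',(280,190,110,110),5)"
```

```text
time_s: 18.75
eef_pos: [580.5, 5.3, 159.5]
ee_rot: [0.002, 0.506, 0.862, 0.001]
force: [0.2, -1.0, -0.3]
grip_width: 0.351
grip_force: 0.0
time_s: 19.75
eef_pos: [614.7, 105.7, 217.1]
ee_rot: [0.0, 0.93, 0.366, 0.0]
force: [-0.3, 0.1, 0.5]
grip_width: 0.401
grip_force: 0.0
```

```bash
python3 -c "
from h import *
print(tubtop(cam('top'),(226,194),46),sense()['eef_pos'])"; python3 -m handwheel '[[[17,20,-20,0,0,0,-0.2],[17,20,-20,0,0,0,-0.2],[17,20,-20,0,0,0,-0.2],[0,0,-40,0,0,0,-0.2],[0,0,-40,0,0,0,-0.2],[0,0,-20,0,0,0,-0.2],[0,0,-10,0,0,0,-0.2],[0,0,0,0,0,0,-0.2]]]'
```

```text
time_s: 20.85
eef_pos: [666.1, 165.4, 47.1]
ee_rot: [0.0, 0.93, 0.368, 0.0]
force: [0.2, -0.4, 0.3]
grip_width: 0.402
grip_force: 0.0h.py:36: RuntimeWarning: Mean of empty slice.
  s=least_squares(f,P.mean(0)[:2],loss='soft_l1',f_scale=1.); return s.x,np.median(abs(f(s.x)))
  ret = um.true_divide(
Traceback (most recent call last):
  File "h.py", line 45, in tubtop
    x,res=circ(P[sel],r); ctr=np.r_[x,z]
          ~~~~^^^^^^^^^^
  File "h.py", line 36, in circ
    s=least_squares(f,P.mean(0)[:2],loss='soft_l1',f_scale=1.); return s.x,np.median(abs(f(s.x)))
ValueError: Initial guess is outside of provided bounds
```

```bash
python3 -m handwheel '[[[0,0,-1,0,0,0,-1],[0,0,0,0,0,0,-1],[0,0,0,0,0,0,-1],[0,0,0,0,0,0,-1],[0,0,0,0,0,0,-1],[0,0,0,0,0,0,-1]]]'; python3 -m handwheel '[[[0,0,15,0,0,0,-1],[0,0,30,0,0,0,-1],[0,0,30,0,0,0,-1],[0,0,30,0,0,0,-1],[0,0,0,0,0,0,-1],[0,0,0,0,0,0,-1]]]'; python3 -c "
from h import *
c=cam('wrist');save(c,'w10',(140,90,400,390),1)"
```

```text
time_s: 21.6
eef_pos: [666.4, 165.6, 47.0]
ee_rot: [0.0, 0.93, 0.368, 0.001]
force: [-1.3, 0.3, 7.1]
grip_width: 0.091
grip_force: 88.7
time_s: 22.35
eef_pos: [665.3, 165.3, 149.4]
ee_rot: [-0.0, 0.93, 0.368, -0.001]
force: [0.6, 0.7, -2.1]
grip_width: 0.091
grip_force: 88.0
```

```bash
python3 -m handwheel '[[[-25,-39,0,0,0,-10,-1],[-25,-39,0,0,0,-10,-1],[-26,-39,0,0,0,-10,-1],[-26,-39,0,0,0,-10,-1],[-26,-40,0,0,0,-10,-1],[-25,-40,0,0,0,-10,-1],[0,0,0,0,0,0,-1],[0,0,0,0,0,0,-1]]]'; python3 -c "
from h import *
s=sense();c=cam('wrist'); t=cam('top')
b=c['image'][80:480,120:520]; a=np.clip(cv2.resize(t['image'][190:290,280:380],(400,400),interpolation=cv2.INTER_CUBIC)*2.,0,255).astype(np.uint8)
cv2.imwrite('pics/m11.png',np.hstack([a,b])[...,::-1]);print(s['eef_pos'],s['ee_rot'])"
```

```text
time_s: 23.4
eef_pos: [512.7, -70.2, 149.9]
ee_rot: [-0.0, 0.989, -0.146, -0.0]
force: [0.3, 0.4, -0.4]
grip_width: 0.093
grip_force: 88.1
[512.69537846 -70.207043   149.86007412] [-2.29075032e-04  9.89337368e-01 -1.45640926e-01 -4.90256446e-04]
```

```bash
python3 -m handwheel '[[[0,0,-30,0,0,0,-1],[0,0,-20,0,0,0,-1],[0,0,-12,0,0,0,-1],[0,0,-10,0,0,0,-1],[0,0,-8,0,0,0,-1],[0,0,-6,0,0,0,-1],[0,0,-2,0,0,0,-1],[0,0,0,0,0,0,-1]]]'
```

```text
time_s: 24.5
eef_pos: [512.8, -70.6, 62.5]
ee_rot: [0.0, 0.989, -0.146, 0.0]
force: [-0.3, 0.1, -0.3]
grip_width: 0.095
grip_force: 88.1
```

```bash
python3 -m handwheel '[[[0,0,-1,0,0,0,-1],[0,0,0,0,0,0,-1],[0,0,0,0,0,0,-0.3],[0,0,0,0,0,0,-0.3],[0,0,10,0,0,0,-0.3],[0,0,30,0,0,0,-0.3],[0,0,40,0,0,0,-0.3],[0,0,20,0,0,0,-0.3]]]'; python3 -m handwheel '[[[10,-45,20,0,0,0,-0.2],[10,-45,20,0,0,0,-0.2],[10,-45,0,0,0,0,-0.2],[10,-45,0,0,0,0,-0.2],[10,-45,0,0,0,0,-0.2],[0,-30,0,0,0,0,-0.2],[0,0,0,0,0,0,-0.2],[0,0,0,0,0,0,-0.2]]]'; python3 -c "
from h import *
s=sense();c=cam('wrist'); t=cam('top')
b=c['image'][0:400,120:520]; a=np.clip(cv2.resize(t['image'][190:290,280:380],(400,400),interpolation=cv2.INTER_CUBIC)*2.,0,255).astype(np.uint8)
cv2.imwrite('pics/m12.png',np.hstack([a,b])[...,::-1]);print(s['eef_pos'],s['ee_rot'])"
```

```text
time_s: 25.5
eef_pos: [513.4, -70.8, 164.2]
ee_rot: [0.0, 0.989, -0.146, 0.002]
force: [-0.1, -0.2, 0.2]
grip_width: 0.35
grip_force: 0.0
time_s: 26.5
eef_pos: [562.8, -324.8, 201.9]
ee_rot: [-0.0, 0.989, -0.146, 0.0]
force: [-0.2, -0.2, -0.4]
grip_width: 0.401
grip_force: 0.0
[ 562.82518014 -324.82446408  201.8535645 ] [-7.84729574e-05  9.89291577e-01 -1.45952571e-01  1.30228961e-04]
```

View pics/m12.png

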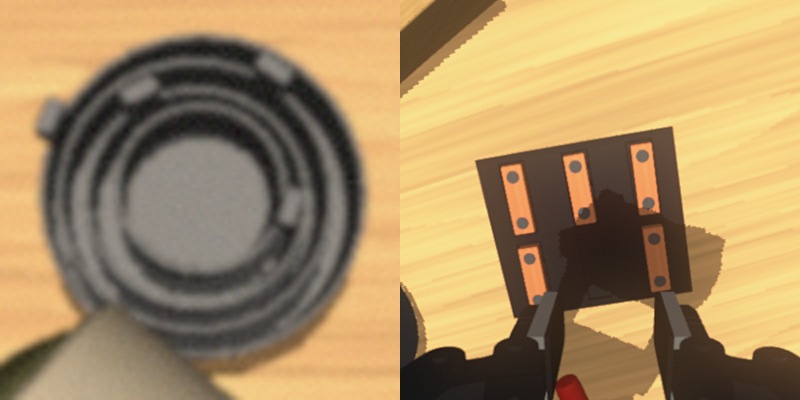

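Left half: all four tubs are nested concentrically, with tabs at (48,118), (275,68), (140,90) and (290,207), all clear of each other. Right half: the tray holds five links, with the lower-middle pocket empty. I'll measure the links from both views.

```bash
python3 - <<'E'
from h import *
w=cam('wrist');t=cam('top');print(sense()['eef_pos'])
L=[(592.3,-251.6),(585.2,-305),(578,-360.3),(521.4,-240.7),(506.5,-351.6)]
def blobs(c,thr):
    im=cv2.GaussianBlur(c['image'],(3,3),0).astype(int); m=(im[...,0]>1.9*im[...,2])&(im[...,0]-im[...,2]>25)
    return m.astype(np.uint8)
for p in L:
    out=[]
    for c in(w,t):
        q=proj(c,[[*p,17]])[0]; m=blobs(c,0)
        box=proj(c,[[p[0]+a*38*.99+b*14*.13,p[1]-a*38*.13+b*14*.99,17] for a,b in((1,1),(1,-1),(-1,-1),(-1,1))])
        z=np.zeros_like(m); cv2.fillConvexPoly(z,box.round().astype(int),1); m=m&z
        pts=np.argwhere(m)[:,::-1]
        (cx,cy),wh,a=cv2.minAreaRect(pts.astype(np.float32)) if len(pts)>10 else ((0,0),0,0)
        P=onz(c,[(cx,cy)],17)[0]; W=onz(c,pts,17)[:,:2]; ev=np.linalg.svd(W-W.mean(0),full_matrices=False)[2][0]
        out.append((cx,cy)); print(P[:2].round(1),W.mean(0).round(1),np.degrees(np.arctan(ev[1]/ev[0])).round(1),len(pts),end=' | ')
    print('tri',tri([w,t],out).round(1))
print('tub4 tab',onz(t,[np.array([290,207])/4+[280,190]],96), 'rim', circ(onz(t,np.array([(205,110),(120,195),(300,180)])/4+[280,190],72),46))
E
```

```text
[ 562.96568069 -324.67792422  201.84249178]
[ 590.3 -253.8] [ 594.3 -254.5] -7.7 1630 | [ 596.3 -253.2] [ 594.6 -252.1] -7.5 272 | tri [ 593.  -253.5   21.6]
[ 586.7 -308.2] [ 586.3 -307.3] -6.0 1574 | [ 590.1 -309. ] [ 590.3 -305.5] -8.5 245 | tri [ 588.2 -308.1   22.5]
[ 575.7 -359. ] [ 573.  -360.8] -9.9 1853 | Traceback (most recent call last):
  File "<stdin>", line 15, in <module>
  File "h.py", line 17, in onz
    d=rays(c,uv); return c['o']+d*((z-c['o'][2])/d[:,2])[:,None]
  File "h.py", line 14, in rays
    p=cv2.undistortPoints(np.array(uv,float).reshape(-1,1,2),c['K'],c['d']).reshape(-1,2)
      ~~~~~~~~~~~~~~~~~~~^^^^^^^^^^^^^^^^^^^^^^^^^^^^^^^^^^^^^^^^^^^^^^^^^^
cv2.error: OpenCV(4.12.0) /io/opencv/modules/calib3d/src/undistort.dispatch.cpp:347: error: (-215:Assertion failed) CV_IS_MAT(_src) && CV_IS_MAT(_dst) && (_src->rows == 1 || _src->cols == 1) && (_dst->rows == 1 || _dst->cols == 1) && _src->cols + _src->rows - 1 == _dst->rows + _dst->cols - 1 && (CV_MAT_TYPE(_src->type) == CV_32FC2 || CV_MAT_TYPE(_src->type) == CV_64FC2) && (CV_MAT_TYPE(_dst->type) == CV_32FC2 || CV_MAT_TYPE(_dst->type) == CV_64FC2) in function 'cvUndistortPointsInternal'
```

```bash
python3 - <<'E'
from h import *
w=cam('wrist');t=cam('top')
W=onz(w,np.array([(518,200),(579.5,188),(645,178)])-[280,0],17); print(W.round(1))
print('tray corners',onz(w,np.array([(475,160),(672,127),(692,292),(515,318)])-[280,0],9).round(1).tolist(), onz(w,[np.array([(475+692)/2-280,(160+292)/2])],9))
for a,b in(((518,200),(428.8,210.8)),((579.5,188),(452.4,213.6)),((645,178),(476.6,216.5))): print(tri([w,t],[np.array(a)-[280,0],b]).round(1))
loc=np.array([(36,55),(36,0),(36,-55),(-36,55),(-36,-55)],float)
T=np.array([(592.3,-251.6),(585.2,-305),(578,-360.3),(521.4,-240.7),(506.5,-351.6)])
for n,X,l in(('top',T,loc),('wrist',W[:,:2],loc[:3])):
    f=lambda p:(np.c_[np.cos(p[2])*l[:,0]-np.sin(p[2])*l[:,1]+p[0],np.sin(p[2])*l[:,0]+np.cos(p[2])*l[:,1]+p[1]]-X).ravel()
    p=least_squares(f,[550,-300,-.13]).x; print(n,p[:2].round(1),np.degrees(p[2]).round(1),abs(f(p)).max().round(1))
    l=loc; X=0; print(f(p).reshape(-1,2).round(1).tolist())
print('tub4 tab',onz(t,[np.array([290,207])/4+[280,190]],96), 'rim', circ(onz(t,np.array([(205,110),(120,195),(300,180)])/4+[280,190],72),46))
E
```

```text
[[ 593.3 -253.9   17. ]
 [ 587.8 -307.3   17. ]
 [ 580.1 -362.4   17. ]]
tray corners [[635.9, -228.0, 9.0], [613.6, -395.9, 9.0], [464.8, -377.0, 9.0], [487.0, -209.9, 9.0]] [[ 553.77083053 -299.5216334     9.        ]]
[ 593.  -252.6   12.7]
[ 586.8 -306.7   10.3]
[ 579.2 -362.7   10.1]
top [ 549.5 -300.9] -7.6 0.9
[[592.5, -251.1], [585.2, -305.6], [578.0, -360.2], [521.1, -241.6], [506.6, -350.7]]
wrist [ 551.3 -303.5] -6.9 0.8
[[593.7, -253.3], [587.1, -307.9], [580.4, -362.5], [522.2, -244.6], [509.0, -353.8]]
tub4 tab [[514.04292814 -71.50583308  96.        ]] rim (array([524.06274725, -31.95916307]), np.float64(1.7821216146278829))
```

```bash
python3 -m handwheel '[[[15,36,-40,0,0,5,-0.3],[15,36,-40,0,0,4.4,-0.3],[0,0,-40,0,0,0,-0.3],[0,0,-40,0,0,0,-0.3],[0,0,-25,0,0,0,-0.3],[0,0,-15,0,0,0,-0.3],[0,0,-5,0,0,0,-0.3],[0,0,0,0,0,0,-0.3]]]' 60; python3 -m handwheel '[[[0,0,-3,0,0,0,-0.3],[0,0,-2,0,0,0,-0.3],[0,0,0,0,0,0,-0.3]]]'
```

```text
time_s: 27.8
eef_pos: [593.1, -253.8, -2.9]
ee_rot: [0.0, 0.998, -0.065, 0.0]
force: [0.2, 0.0, 1.0]
grip_width: 0.349
grip_force: 0.0
time_s: 28.18
eef_pos: [593.3, -253.9, -6.3]
ee_rot: [0.0, 0.998, -0.065, 0.001]
force: [-4.8, 2.9, 14.3]
grip_width: 0.352
grip_force: 6.8
```

```bash
python3 -m handwheel '[[[0,1,4,0,0,0,-0.3],[0,0,0,0,0,0,-0.3]]]'; python3 -m handwheel '[[[0,0,0,0,0,0,-1],[0,0,0,0,0,0,-1],[0,0,0,0,0,0,-1],[0,0,0,0,0,0,-1]]]'
```

```text
time_s: 28.42
eef_pos: [593.0, -252.7, -4.1]
ee_rot: [0.0, 0.998, -0.065, 0.0]
force: [0.3, -0.4, 1.2]
grip_width: 0.349
grip_force: 0.0
time_s: 28.92
eef_pos: [592.9, -252.7, -4.4]
ee_rot: [0.0, 0.998, -0.065, 0.0]
force: [-0.8, -0.5, 4.7]
grip_width: 0.183
grip_force: 59.2
```

```bash
python3 -m handwheel '[[[0,0,20,0,0,0,-1],[0,0,40,0,0,0,-1],[0,0,50,0,0,0,-1],[0,0,10,0,0,0,-1],[0,0,0,0,0,0,-1]]]'; python3 -c "
from h import *
t=cam('top'); print(tubtop(t,(331,241),88))"; python3 -m handwheel '[[[-13,47,0,0,0,0,-1],[-13,47,0,0,0,0,-1],[-13,48,0,0,0,0,-1],[-13,48,0,0,0,0,-1],[-13,47,0,0,0,0,-1],[0,0,0,0,0,0,-1]]]'
```

```text
time_s: 29.55
eef_pos: [592.7, -252.5, 115.7]
ee_rot: [0.0, 0.998, -0.065, 0.0]
force: [-0.2, -0.6, -0.9]
grip_width: 0.188
grip_force: 58.8
(array([525.4490165 , -25.89188397]), np.float64(0.9491443991982322), 235)
time_s: 30.35
eef_pos: [526.1, -12.8, 114.0]
ee_rot: [-0.001, 0.998, -0.063, -0.002]
force: [0.7, -0.1, -1.5]
grip_width: 0.185
grip_force: 58.9
```

```bash
python3 -m handwheel '[[[1,-3,0,0,0,0,-1],[0,0,0,0,0,0,-1]]]'; python3 -m handwheel '[[[0,0,-25,0,0,0,-1],[0,0,-25,0,0,0,-1],[0,0,-15,0,0,0,-1],[0,0,-11,0,0,0,-1],[0,0,0,0,0,0,-1],[0,0,0,0,0,0,-1]]]'
```

```text
time_s: 30.6
eef_pos: [528.9, -19.7, 114.8]
ee_rot: [-0.0, 0.998, -0.065, -0.0]
force: [-0.1, 0.2, -0.5]
grip_width: 0.183
grip_force: 58.9
time_s: 31.35
eef_pos: [529.2, -18.7, 40.0]
ee_rot: [0.0, 0.998, -0.065, 0.001]
force: [0.1, 0.4, -1.7]
grip_width: 0.192
grip_force: 58.9
```

```bash
python3 -m handwheel '[[[0,0,0,0,0,0,-0.45],[0,0,0,0,0,0,-0.45],[0,0,0,0,0,0,-0.45],[0,0,30,0,0,0,-0.45],[0,0,45,0,0,0,-0.45]]]'; python3 -m handwheel '[[[9,-48,0,0,0,0,-0.3],[9,-48,0,0,0,0,-0.3],[10,-48,0,0,0,0,-0.3],[10,-48,0,0,0,0,-0.3],[10,-48,0,0,0,0,-0.3],[9,-48,0,0,0,0,-0.3],[0,0,0,0,0,0,-0.3],[0,0,-40,0,0,0,-0.3]]]'; python3 -m handwheel '[[[0,0,-40,0,0,0,-0.3],[0,0,-20,0,0,0,-0.3],[0,0,-10,0,0,0,-0.3],[0,0,0,0,0,0,-0.3]]]'
```

```text
time_s: 31.98
eef_pos: [528.0, -18.4, 114.5]
ee_rot: [-0.0, 0.998, -0.065, -0.001]
force: [0.5, -0.3, 0.3]
grip_width: 0.266
grip_force: 0.0
time_s: 32.98
eef_pos: [587.1, -307.5, 76.6]
ee_rot: [0.002, 0.998, -0.065, 0.003]
force: [0.9, 0.2, 0.3]
grip_width: 0.35
grip_force: 0.0
time_s: 33.48
eef_pos: [586.1, -306.6, 4.9]
ee_rot: [0.0, 0.998, -0.064, 0.0]
force: [-0.5, 0.7, 0.4]
grip_width: 0.349
grip_force: 0.0
```

Down 9 more, grip, lift.

```bash
python3 -m handwheel '[[[0,0,-5,0,0,0,-0.3],[0,0,-4,0,0,0,-0.3],[0,0,0,0,0,0,-0.3],[0,0,0,0,0,0,-1],[0,0,0,0,0,0,-1],[0,0,0,0,0,0,-1],[0,0,0,0,0,0,-1]]]'; python3 -m handwheel '[[[0,0,20,0,0,0,-1],[0,0,40,0,0,0,-1],[0,0,50,0,0,0,-1],[0,0,10,0,0,0,-1],[0,0,0,0,0,0,-1]]]'; python3 -c "
from h import *
t=cam('top'); print(tubtop(t,(331,241),88))"
```

```text
time_s: 34.35
eef_pos: [585.9, -306.8, -4.2]
ee_rot: [0.0, 0.998, -0.065, 0.0]
force: [0.2, 0.8, 5.2]
grip_width: 0.187
grip_force: 59.2
time_s: 34.98
eef_pos: [585.7, -306.5, 115.8]
ee_rot: [0.0, 0.998, -0.065, 0.0]
force: [-0.3, 0.2, -2.1]
grip_width: 0.183
grip_force: 58.8
(array([525.37955386, -25.89805742]), np.float64(0.8019265853294115), 1590)
```

```bash
python3 -m handwheel '[[[-10,45,0,0,0,0,-1],[-10,45,0,0,0,0,-1],[-10,45,0,0,0,0,-1],[-10,45,0,0,0,0,-1],[-10,45,0,0,0,0,-1],[-10,45,0,0,0,0,-1],[0,0,0,0,0,0,-1],[0,0,0,0,0,0,-1]]]';  python3 -m handwheel '[[[0,0,-25,0,0,0,-1],[0,0,-25,0,0,0,-1],[0,0,-15,0,0,0,-1],[0,0,-11,0,0,0,-1],[0,0,0,0,0,0,-1],[0,0,0,0,0,0,-1]]]'
```

```text
time_s: 36.02
eef_pos: [525.5, -36.9, 114.5]
ee_rot: [-0.0, 0.998, -0.065, -0.001]
force: [-0.3, -0.6, -1.6]
grip_width: 0.184
grip_force: 58.9
time_s: 36.78
eef_pos: [526.0, -36.7, 39.8]
ee_rot: [0.0, 0.998, -0.065, 0.0]
force: [0.4, -0.0, -1.3]
grip_width: 0.183
grip_force: 59.0
```

```bash
python3 -m handwheel '[[[0,0,0,0,0,0,-0.45],[0,0,0,0,0,0,-0.45],[0,0,0,0,0,0,-0.45],[0,0,30,0,0,0,-0.45],[0,0,45,0,0,0,-0.45]]]'; python3 -m handwheel '[[[8,-46,0,0,0,0,-0.3],[8,-46,0,0,0,0,-0.3],[8,-47,0,0,0,0,-0.3],[8,-47,0,0,0,0,-0.3],[8,-47,0,0,0,0,-0.3],[8,-46,0,0,0,0,-0.3],[6,-46,0,0,0,0,-0.3],[0,0,-40,0,0,0,-0.3]]]'; python3 -m handwheel '[[[0,0,-40,0,0,0,-0.3],[0,0,-20,0,0,0,-0.3],[0,0,-10,0,0,0,-0.3],[0,0,0,0,0,0,-0.3]]]'
```

```text
time_s: 37.4
eef_pos: [525.0, -36.5, 114.4]
ee_rot: [-0.0, 0.998, -0.065, -0.001]
force: [-0.3, -0.0, 1.2]
grip_width: 0.273
grip_force: 0.0
time_s: 38.4
eef_pos: [580.4, -365.9, 76.0]
ee_rot: [0.002, 0.998, -0.066, 0.002]
force: [0.4, 0.5, -1.1]
grip_width: 0.352
grip_force: 0.0
time_s: 38.9
eef_pos: [580.0, -361.7, 4.9]
ee_rot: [0.0, 0.998, -0.065, 0.0]
force: [0.0, -0.1, 0.5]
grip_width: 0.346
grip_force: 0.0
```

```bash
python3 -m handwheel '[[[0,0,-5,0,0,0,-0.3],[0,0,-4,0,0,0,-0.3],[0,0,0,0,0,0,-0.3],[0,0,0,0,0,0,-1],[0,0,0,0,0,0,-1],[0,0,0,0,0,0,-1],[0,0,0,0,0,0,-1]]]'; python3 -m handwheel '[[[0,0,20,0,0,0,-1],[0,0,40,0,0,0,-1],[0,0,50,0,0,0,-1],[0,0,10,0,0,0,-1],[0,0,0,0,0,0,-1]]]'; python3 -c "
from h import *
t=cam('top'); print(tubtop(t,(331,241),88))"; python3 -m handwheel '[[[-7,49,0,0,0,0,-1],[-7,49,0,0,0,0,-1],[-7,49,0,0,0,0,-1],[-8,49,0,0,0,0,-1],[-8,49,0,0,0,0,-1],[-8,49,0,0,0,0,-1],[-7,49,0,0,0,0,-1],[0,0,0,0,0,0,-1]]]'
```

```text
time_s: 39.78
eef_pos: [579.9, -361.8, -4.2]
ee_rot: [0.0, 0.998, -0.065, 0.0]
force: [0.1, 1.1, 5.1]
grip_width: 0.186
grip_force: 59.2
time_s: 40.4
eef_pos: [579.7, -361.5, 115.8]
ee_rot: [0.0, 0.998, -0.065, 0.0]
force: [-0.8, 0.3, -1.0]
grip_width: 0.185
grip_force: 58.9
(array([527.45325288, -27.32263395]), np.float64(0.587452830263544), 3508)
time_s: 41.45
eef_pos: [526.3, -15.6, 114.0]
ee_rot: [-0.001, 0.998, -0.063, -0.002]
force: [0.7, -0.2, -1.2]
grip_width: 0.189
grip_force: 59.0
```

```bash
python3 -m handwheel '[[[0,-1,-25,0,0,0,-1],[0,0,-25,0,0,0,-1],[0,0,-15,0,0,0,-1],[0,0,-5,0,0,0,-1],[0,0,0,0,0,0,-1],[0,0,0,0,0,0,-1]]]'
```

```text
time_s: 42.2
eef_pos: [528.2, -19.8, 46.1]
ee_rot: [0.0, 0.998, -0.065, 0.001]
force: [-0.4, 0.8, -0.7]
grip_width: 0.182
grip_force: 59.0
```

```bash
python3 -m handwheel '[[[0,0,0,0,0,0,-0.45],[0,0,0,0,0,0,-0.45],[0,0,0,0,0,0,-0.45],[0,0,30,0,0,0,-0.45],[0,0,40,0,0,0,-0.45]]]'; python3 -m handwheel '[[[-1,-45,0,0,0,0,-0.3],[-1,-45,0,0,0,0,-0.3],[-1,-45,0,0,0,0,-0.3],[-1,-45,0,0,0,0,-0.3],[-1,-44,0,0,0,0,-0.3],[0,0,0,0,0,0,-0.3],[0,0,-40,0,0,0,-0.3],[0,0,0,0,0,0,-0.3]]]'
```

```text
time_s: 42.82
eef_pos: [527.2, -19.5, 115.7]
ee_rot: [-0.0, 0.998, -0.065, -0.001]
force: [0.6, 0.0, -0.1]
grip_width: 0.279
grip_force: 0.0
time_s: 43.82
eef_pos: [521.5, -241.8, 73.3]
ee_rot: [-0.002, 0.998, -0.064, -0.002]
force: [-0.6, 0.7, 0.2]
grip_width: 0.348
grip_force: 0.0
```

```bash
python3 -m handwheel '[[[0,0,-40,0,0,0,-0.3],[0,0,-20,0,0,0,-0.3],[0,0,-10,0,0,0,-0.3],[0,0,-5,0,0,0,-0.3],[0,0,0,0,0,0,-0.3]]]'; python3 -m handwheel '[[[0,0,-4,0,0,0,-0.3],[0,0,0,0,0,0,-0.3],[0,0,0,0,0,0,-1],[0,0,0,0,0,0,-1],[0,0,0,0,0,0,-1],[0,0,0,0,0,0,-1]]]'
```

```text
time_s: 44.45
eef_pos: [523.1, -243.7, 1.1]
ee_rot: [0.0, 0.998, -0.065, 0.0]
force: [-0.3, -0.7, -0.4]
grip_width: 0.348
grip_force: 0.0
time_s: 45.2
eef_pos: [522.9, -243.7, -3.2]
ee_rot: [0.0, 0.998, -0.065, 0.0]
force: [-2.2, 0.5, 5.7]
grip_width: 0.182
grip_force: 59.2
```

```bash
python3 -m handwheel '[[[0,0,20,0,0,0,-1],[0,0,40,0,0,0,-1],[0,0,50,0,0,0,-1],[0,0,10,0,0,0,-1],[0,0,0,0,0,0,-1]]]'; python3 -m handwheel '[[[1,42,0,0,0,0,-1],[1,42,0,0,0,0,-1],[1,42,0,0,0,0,-1],[0,41,0,0,0,0,-1],[0,40,0,0,0,0,-1],[0,0,0,0,0,0,-1],[0,0,0,0,0,0,-1]]]'; python3 -m handwheel '[[[0,0,-25,0,0,0,-1],[0,0,-25,0,0,0,-1],[0,0,-15,0,0,0,-1],[0,0,-6,0,0,0,-1],[0,0,0,0,0,0,-1],[0,0,0,0,0,0,-1]]]'
```

```text
time_s: 45.82
eef_pos: [522.6, -243.5, 116.0]
ee_rot: [-0.0, 0.998, -0.065, -0.0]
force: [-0.6, 0.7, -1.4]
grip_width: 0.183
grip_force: 58.8
time_s: 46.7
eef_pos: [525.3, -36.9, 115.2]
ee_rot: [-0.0, 0.998, -0.065, -0.001]
force: [-0.3, -0.5, -0.7]
grip_width: 0.185
grip_force: 59.0
time_s: 47.45
eef_pos: [526.2, -36.8, 46.1]
ee_rot: [0.0, 0.998, -0.065, 0.001]
force: [-0.6, 0.0, -1.1]
grip_width: 0.185
grip_force: 59.0
```

```bash
python3 -m handwheel '[[[0,0,0,0,0,0,-0.45],[0,0,0,0,0,0,-0.45],[0,0,0,0,0,0,-0.45],[0,0,30,0,0,0,-0.45],[0,0,40,0,0,0,-0.45]]]'; python3 -m handwheel '[[[-3,-45,0,0,0,0,-0.3],[-3,-45,0,0,0,0,-0.3],[-3,-45,0,0,0,0,-0.3],[-3,-45,0,0,0,0,-0.3],[-3,-45,0,0,0,0,-0.3],[-2,-45,0,0,0,0,-0.3],[-1,-46,-30,0,0,0,-0.3],[0,0,-10,0,0,0,-0.3]]]'
```

```text
time_s: 48.08
eef_pos: [525.2, -36.4, 115.7]
ee_rot: [-0.0, 0.998, -0.065, -0.001]
force: [-0.2, 0.4, 0.1]
grip_width: 0.273
grip_force: 0.0
time_s: 49.08
eef_pos: [506.5, -354.7, 73.3]
ee_rot: [-0.001, 0.998, -0.066, -0.001]
force: [-0.8, 0.2, 0.4]
grip_width: 0.352
grip_force: 0.0
```

```bash
python3 -m handwheel '[[[1,0,-40,0,0,0,-0.3],[0,0,-20,0,0,0,-0.3],[0,0,-10,0,0,0,-0.3],[0,0,-5,0,0,0,-0.3],[0,0,0,0,0,0,-0.3]]]'; python3 -m handwheel '[[[0,0,-4,0,0,0,-0.3],[0,0,0,0,0,0,-0.3],[0,0,0,0,0,0,-1],[0,0,0,0,0,0,-1],[0,0,0,0,0,0,-1],[0,0,0,0,0,0,-1]]]'; python3 -m handwheel '[[[0,0,20,0,0,0,-1],[0,0,40,0,0,0,-1],[0,0,50,0,0,0,-1],[0,0,10,0,0,0,-1],[0,0,0,0,0,0,-1]]]'; python3 -c "
from h import *
t=cam('top'); print(tubtop(t,(331,241),88))
im=t['image'].astype(int); m=(im[...,0]>1.9*im[...,2])&(im[...,0]-im[...,2]>25)
q=proj(t,[[526,-26,40]])[0]; yy,xx=np.nonzero(m); k=np.hypot(xx-q[0],yy-q[1])<22; p=np.c_[xx,yy][k]; print(q,k.sum(),p.min(0),p.max(0))"
```

```text
time_s: 49.7
eef_pos: [509.0, -352.6, 0.9]
ee_rot: [0.0, 0.998, -0.064, 0.0]
force: [0.5, -0.2, -0.1]
grip_width: 0.353
grip_force: 0.0
time_s: 50.45
eef_pos: [508.9, -352.8, -3.1]
ee_rot: [0.0, 0.998, -0.065, 0.0]
force: [-1.6, 1.1, 5.9]
grip_width: 0.187
grip_force: 59.3
time_s: 51.08
eef_pos: [508.7, -352.5, 116.8]
ee_rot: [0.0, 0.998, -0.065, 0.0]
force: [0.2, 0.7, -2.6]
grip_width: 0.18
grip_force: 58.8
(array([527.44830711, -27.24572226]), np.float64(0.5957658703657245), 3249)
[329.30155233 240.17020315] 485 [321 226] [342 254]
```

```bash
python3 -m handwheel '[[[3,46,0,0,0,0,-1],[3,46,0,0,0,0,-1],[3,47,0,0,0,0,-1],[3,47,0,0,0,0,-1],[2,47,0,0,0,0,-1],[2,46,0,0,0,0,-1],[2,46,0,0,0,0,-1],[0,0,0,0,0,0,-1]]]'; python3 -m handwheel '[[[0,0,-25,0,0,0,-1],[0,0,-25,0,0,0,-1],[0,0,-14,0,0,0,-1],[0,0,-5,0,0,0,-1],[0,0,0,0,0,0,-1],[0,0,0,0,0,0,-1]]]'
```

```text
time_s: 52.12
eef_pos: [525.8, -24.8, 114.9]
ee_rot: [-0.001, 0.998, -0.063, -0.002]
force: [-0.2, 0.0, -1.8]
grip_width: 0.184
grip_force: 59.0
time_s: 52.88
eef_pos: [527.2, -27.8, 48.1]
ee_rot: [0.0, 0.998, -0.065, 0.001]
force: [0.1, 0.4, -0.8]
grip_width: 0.179
grip_force: 59.0
```

```bash
python3 -m handwheel '[[[0,0,0,0,0,0,-0.45],[0,0,0,0,0,0,-0.45],[0,0,0,0,0,0,-0.45],[0,0,30,0,0,0,-0.45],[0,0,40,0,0,0,-0.45],[0,-20,40,0,0,0,-0.45],[0,-40,20,0,0,0,-0.45],[0,0,0,0,0,0,-0.45]]]'; python3 -m handwheel '[[[0,-40,0,0,0,0,-0.45],[0,-40,0,0,0,0,-0.45],[0,-40,0,0,0,0,-0.45],[0,-40,0,0,0,0,-0.45],[0,-30,0,0,0,0,-0.45],[0,0,0,0,0,0,-0.45]]]'; python3 -c "
from h import *
t=cam('top');s=cam('scene')
f=lambda i,g:np.clip(cv2.resize(i,(400,400),interpolation=cv2.INTER_CUBIC)*g,0,255).astype(np.uint8)
cv2.imwrite('pics/m13.png',np.hstack([f(t['image'][190:290,280:380],2.),f(s['image'][180:280,262:362],2.)])[...,::-1])"
```

```text
time_s: 53.88
eef_pos: [527.3, -89.6, 178.9]
ee_rot: [0.001, 0.998, -0.066, 0.002]
force: [0.1, 0.9, 0.9]
grip_width: 0.276
grip_force: 0.0
time_s: 54.62
eef_pos: [526.4, -278.3, 176.3]
ee_rot: [-0.0, 0.998, -0.066, -0.001]
force: [0.8, 1.4, -0.5]
grip_width: 0.275
grip_force: 0.0
```

View pics/m13.png

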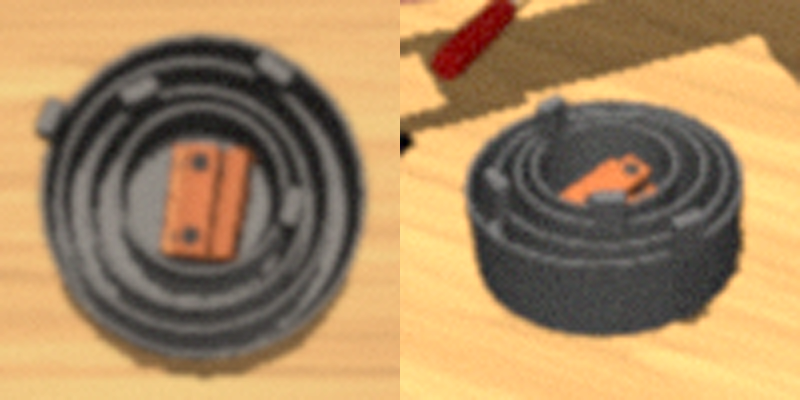

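All four tubs stand nested and level. The links lie in the smallest tub, below its rim, around left px (208,200). I'll check that the tray is empty of copper, then hand in.

```bash
python3 -m handwheel '[[[0,0,40,0,0,0,-0.45],[-40,0,0,0,0,0,-0.45],[-40,0,0,0,0,0,-0.45],[-40,0,0,0,0,0,-0.45],[0,0,0,0,0,0,-0.45],[0,0,0,0,0,0,-0.45]]]'; python3 -c "
from h import *
t=cam('top');s=cam('scene')
for c in(t,s):
    im=c['image'].astype(int); m=(im[...,0]>1.9*im[...,2])&(im[...,0]-im[...,2]>25)
    print([int(m[int(v)-4:int(v)+5,int(u)-4:int(u)+5].sum()) for u,v in proj(c,[(593,-252,9),(586,-307,9),(579,-361,9),(522,-243,9),(508,-352,9),(515,-298,9)])])
print(finish_job())"
```

```text
time_s: 55.48
eef_pos: [407.4, -276.9, 217.6]
ee_rot: [0.0, 0.998, -0.064, 0.0]
force: [0.2, 0.4, -0.9]
grip_width: 0.277
grip_force: 0.0
[0, 0, 0, 0, 0, 0]
[0, 0, 0, 0, 0, 0]
the job is handed in; nothing more can be done
None
```

The job is handed in at about 55 s: all four grey tubs are nested in size order, all five copper links are in the smallest tub and the tray is empty; the screwdriver, pliers, tape and carton were not touched (no verdict was returned).

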